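Hold a medicine pack in the pack reader

ROBOT

A 7-joint arm with a two-finger parallel gripper is mounted at the origin on a cart in front of the work surface, level with it; the furniture and walls round the work are solid. World frame = base frame: x ahead of the robot, y to its left, z up, the work surface at z = 0. Lengths are in m, angles in degrees, forces in N, time in s.
With the tool pointing down it reaches from about 0.425 to 0.875 m from the base axis. Payload 4.7 kg.
Tool frame: the origin (TCP) lies at the very end of the fingers, on their centre line; the grasp point (between the pads) lies 19 mm behind it (env.grasp_offset is the distance from the TCP to the grasp point, in m); z points along the fingers, y is the line along which they close (so a half turn about z gives the same grasp; the last joint's range is limited). The gripper opens to 87 mm and grips with 3 to 60 N. Pads are 19 mm wide; open, the fingers measure 117 mm over their backs; the gripper's body (75 mm by 190 mm) begins 51 mm behind the grasp point.
Start: joints at [-68.119, 18.392, -4.016, 83.108, 1.295, 78.541, -3.26], TCP at [0.234, 0.607, 0.223] pointing down, gripper open.
Joint ranges: [-163.93, 163.93], [-17.29, 119.83], [-79.2, 71.16], [3.27, 140.29], [-89.18, 269.18], [5.43, 117.66], [-154.24, 154.24]. Speed limits (degrees/s): [147.25, 147.25, 180, 180, 180, 180, 180].

INTERFACE

Orientations are given as [roll, pitch, yaw] about the fixed x, y, z axes, in that order (R = Rz(yaw) Ry(pitch) Rx(roll)).
In Python, from cell import env gives the robot as it stands. The module is installed in compiled form; this text tells all that it offers.
- The arm moves only by the tool drive_tool, never from a script. Its argument "moves" is one flat list of numbers, 5 for each row, row after row: the shift along the tool's x, y, z in units of 40 mm (1.0 is 40 mm), then the turn about the tool's z in units of 10 degrees (1.0 is 10 degrees), then the finger opening in mm, from 0 to 87. A call has 1 to 5 rows; each row is the pose to reach, as a shift and turn from the pose commanded when the call began, along the tool's axes at that moment; what a row does not reach only later rows make up. A row lasts 1/8 s, in which the tool goes at most 62.5 mm and 10.7 degrees, less where a joint would pass 70% of its speed; a pose out of reach is approached as far as the arm can. A call with a gripper value outside its range is refused whole. The fingers move at their own pace and stop on an object; "squeeze" is the grip in N (left out, the last holds). Time passes only in rows, so rows that repeat a pose let the fingers close. It gives the time, the measured TCP pose, the force, the opening and the grip force at its end, in the units of the state.
- env.get_obs(): the state, without advancing time (a new reading comes with each control period).
- env.read_camera(name): name is "scene" or "top" or "wrist"; returns (picture, depth): 400x640x3 uint8, red, green, blue; 400x640 float32, m along the optical axis (not along the pixel's ray), 0 where there is no reading.
- env.camera_model(name): a dict with "K" (3x3 intrinsics, pixels), "k1" (the pictures are not rectified: a ray, as slopes to the right and down, at radius r is drawn at 1 + k1 r^2 times it, then the intrinsics apply), "rvec" (rotation vector, rad) and "tvec" (3), from world to camera coordinates, as OpenCV has them; the wrist camera has in their place "tool_from_camera" (4x4, takes a point from camera to tool coordinates, whose origin is the TCP and whose axes are the flange's). Camera axes: x right, y down, z forward; pixel columns grow to the right and rows downward; lengths in m; the calibration is good to about 2 mm. A picture is of the moment at which its call begins: read the wrist's pose just before it. camera_model takes no time and is no camera call.
- env.sign_off(): hands the job in; it is judged then, once.
The state is a dict: "time_s": time; "qpos": joint angles; "joint_velocities": joint speeds; "effort": joint torques, N m; "tool_pos": TCP position; "tool_rot": TCP orientation; "force": force on the tool from outside, world axes, zero at the start; "wrist_torque": the same for the moment, N m; "grip_width": finger opening in m; "grasp_force": force on a finger pad.
Only numpy, scipy, OpenCV 4.12 (cv2) and the standard library are available. Lean on these libraries where they do the work, as an engineer would, in place of code of your own. Each camera call takes 0.05 s, during which the arm holds its last target. There are 200 camera calls.

TASK

Switch the pack reader on by flipping the toggle on its top from the near side over to the far side. Then take the thin flat carton that stands on its end, lower it upright through the slot in the reader's top until about half its height is inside, and finish while still holding it there: do not let go, the slot would swallow it. Do not shove or topple the tall carton and the vial beside it, and do not tip the pack over.

Things in the scene. Friction and masses are not known exactly. Their poses are not given: they have to be found in the camera images.
- reader: fixed pack reader, a white box with a grey top plate, 160 (x) x 200 (y) x 100 mm high, top plate 6 mm thick, hollow inside (inner floor 9 mm above the worktop). Origin: centre of its underside on the worktop. Its x points to its far side, away from the robot (turned at most 0.3 rad), y to its left, z up. The toggle is on its left half, the slot in its right half
- slot_mouth (a point): centre of the slot at the upper face of the top plate, 100 mm above the worktop, 42 mm right of the reader's centre. The slot goes straight down, 55 mm along the reader's x and 26 mm along its y: 2 mm clearance all round for the pack; its upper edge has a 1.5 mm chamfer. Its axes are the reader's
- toggle (a joint): angle of the reader's toggle, rad: 0 = off, leaning 0.45 rad to the reader's near side (-x); 0.9 = on, leaning 0.45 rad to the far side (+x). It falls over to the nearer end stop once past upright (0.45) and stays there; less than 1 N at the tip moves it
- toggle_hinge (a point): middle of the toggle's hinge, 62 mm left of the reader's centre and 106 mm above the worktop; the hinge runs along the reader's y. The lever is 62 mm long from here: an 8 mm steel rod with a black grip, 17 mm thick, on its last 28 mm. A black base plate 46 x 30 mm rises 8 mm above the top plate round it
- toggle_tip (a point): end of the toggle's grip, on its axis, 61 mm from the hinge
- pack: the medicine pack: a thin flat white and blue carton, standing on its narrow end, 51 (own x) x 22 (own y) x 86 mm high (z), about 70 g. Origin: centre of its underside. To be gripped across its 22 mm thickness near the top
- tall_carton: bystander: loose upright white carton with blue stripes, 52 x 63 x 106 mm, origin at the centre of its underside
- bottle: bystander: loose glass vial, 50 mm across, 112 mm high, origin at the centre of its underside
Not all that is in view belongs to the job. There is more than one size of the pack; the job needs the middle-sized.

How it is judged (in metres and radians):
On the way, in this order (a step that is already met when the one before it is completed fails the run):
1. the toggle is flipped over to on (value of joint toggle above 0.75 rad), for 0.2 s.
2. the pack is taken up and held upright clear above the worktop (height (world z) of pack above 0.03 m and contact force between pack and the fingers above 1 N and angle between pack's own z axis and vertical below 0.3 rad), for 0.1 s.
At the end, for the whole second after the job is handed in: the toggle is on (above 0.75 rad); the pack hangs in the slot, its underside 28 to 60 mm below the top plate's upper face, within 10 mm of the slot's centre sideways, upright to 0.12 rad, in line with the slot to 0.2 rad, at rest, and gripped by the fingers (more than 2 N) (value of joint toggle above 0.75 rad and z of pack in the frame of slot_mouth between -0.06 and -0.028 m and horizontal distance between pack and slot_mouth below 0.01 m and angle between pack's own z axis and vertical below 0.12 rad and angle between the x axis of pack and the x axis of reader, either way round below 0.2 rad and contact force between pack and the fingers above 2 N and linear speed of pack below 0.02 m/s); the arm keeps its last pose, push and grip.
It fails at once if the tall carton is shoved (30 mm) or tipped (distance of tall_carton from where it was at the start of the episode above 0.03 m or angle between tall_carton's own z axis and vertical above 0.5 rad).
It fails at once if the vial is shoved (30 mm) or tipped (distance of bottle from where it was at the start of the episode above 0.03 m or angle between bottle's own z axis and vertical above 0.5 rad).
It fails at once if the pack is tipped over (angle between pack's own z axis and vertical above 0.8 rad).
It also fails if it takes over 61 s, if anything falls off the work surface, if the arm or the gripper's body presses on something with over 40 N, if the wrist force passes 120 N, or if a joint passes its speed limit or range.

## Working session

There is one attempt and no reset: what is moved stays moved. The work goes in short steps, Python scripts to look and compute and a tool call to move; the robot and the scene stay as the last step left them, time stands still between calls to the robot, and variables do not carry over. Pictures are saved under pics/ and viewed, at most 10 in all, crops included, and the job is handed in when it is done.

Besides the shell and the picture viewer there is one more tool, called after "Call:" in YAML: its name, and indented under it one key for each argument. drive_tool: Moves the arm, as the interface text tells. Its arguments: {"type":"object","properties":{"moves":{"type":"array","items":{"type":"number"}},"squeeze":{"type":"number"}},"required":["moves"]}

```bash
mkdir -p pics
cat > h.py <<'E'
import numpy as np, cv2
from cell import env
from scipy.spatial.transform import Rotation as R
def toolT():
    o=env.get_obs(); T=np.eye(4); T[:3,3]=o["tool_pos"]; T[:3,:3]=R.from_euler('xyz',o["tool_rot"],degrees=True).as_matrix(); return T
def world_from_cam(n,T=None):
    m=env.camera_model(n)
    if n=="wrist": return (toolT() if T is None else T)@np.array(m["tool_from_camera"])
    W=np.eye(4); W[:3,:3]=cv2.Rodrigues(np.array(m["rvec"],float))[0]; W[:3,3]=np.ravel(m["tvec"]); return np.linalg.inv(W)
def slopes(n,uv):
    m=env.camera_model(n); K=np.array(m["K"]); uv=np.atleast_2d(uv).astype(float)
    return cv2.undistortPoints(uv.reshape(-1,1,2),K,np.array([m["k1"],0,0,0,0.])).reshape(-1,2)
def onplane(n,uv,z,T=None):
    W=world_from_cam(n,T); s=slopes(n,uv); d=np.c_[s,np.ones(len(s))]@W[:3,:3].T; c=W[:3,3]
    return c+d*((z-c[2])/d[:,2])[:,None]
def cloud(n,depth,T=None):
    h,w=depth.shape; uv=np.stack(np.meshgrid(np.arange(w),np.arange(h)),-1).reshape(-1,2)
    s=slopes(n,uv); W=world_from_cam(n,T); z=depth.reshape(-1,1)
    P=np.c_[s*z,z]@W[:3,:3].T+W[:3,3]; P[z[:,0]==0]=np.nan; return P.reshape(h,w,3)
def grab(n,f=None):
    T=toolT(); p,d=env.read_camera(n)
    np.savez(f"{n}.npz",p=p,d=d,T=T)
    if f: cv2.imwrite(f"pics/{f}.png",p[:,:,::-1])
    return p,d,T
E
python3 - <<'E'
from h import *
for n in("scene","top"):
    p,d,T=grab(n,n+"1"); W=world_from_cam(n); print(n,W[:3,3].round(3),W[:3,2].round(2),(d>0).mean())
o=env.get_obs(); print(o)
E
```

```text
scene [-0.102 -0.885  0.792] [ 0.45  0.71 -0.54] 0.99610546875
top [ 0.337 -0.009  1.593] [ 0.1  -0.01 -0.99] 0.99593359375
{'time_s': 0.1, 'qpos': array([-68.118036  ,  18.43376118,  -4.01578753,  83.16795279,
         1.29559847,  78.54008508,  -3.25987876]), 'joint_velocities': array([ 0.08732783, -0.03711805,  0.01662296, -0.08788531, -0.00593072,
        0.10008711,  0.02042829]), 'effort': array([-1.02476392e-04, -4.92569768e+01, -4.05622758e-01, -3.13399851e+01,
       -6.40776032e-02,  3.94722121e-02,  7.98409428e-05]), 'tool_pos': array([0.23359435, 0.60605007, 0.22158247]), 'tool_rot': array([-1.79903466e+02,  5.93881362e-03,  1.58928120e+02]), 'force': array([ 0.80872198, -0.15953492, -0.96326282]), 'wrist_torque': array([-0.00324126, -0.01338454, -0.05498272]), 'grasp_force': 0.0, 'grip_width': 0.08720752515498005}
```

View pics/scene1.png

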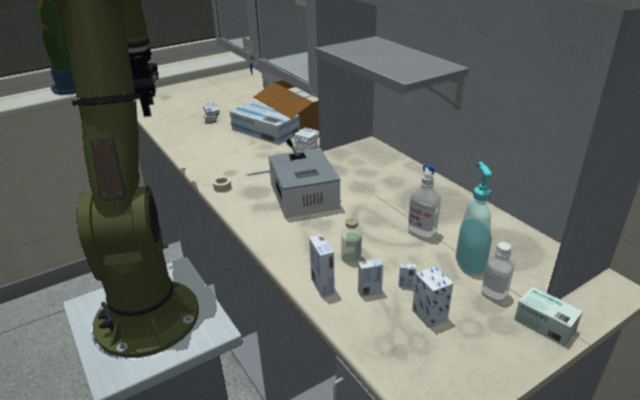

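View pics/top1.png

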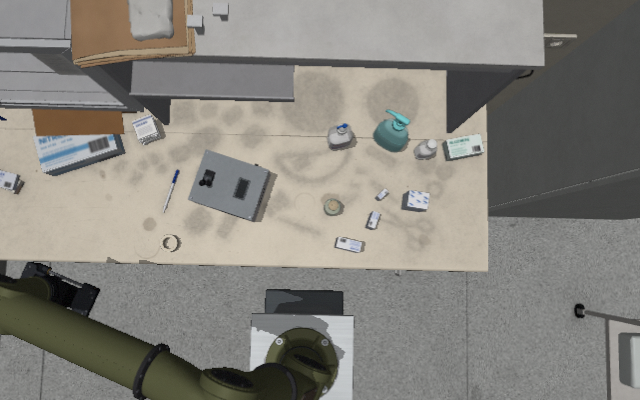

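Scene view: the reader is at (305,180), with its black toggle at (295,150). The candidates for the pack are the large flat carton at scene (322,265)/top (349,244), the one at scene (370,277)/top (374,220), and the small one at scene (407,275)/top (382,195). The tall carton is at top (418,200) and the vial at top (333,206). I'll measure their sizes next.

Run:
```python
from h import *
a=np.load("top.npz"); P=cloud("top",a["d"]); b=np.load("scene.npz"); S=cloud("scene",b["d"])
Z=P[...,2]
print("table z",np.nanmedian(Z[225:240,250:300]))
m=((Z>0.03)&(Z<0.2)).astype(np.uint8); m[:, :185]=0; m[:140]=0;m[262:]=0;m[:,445:]=0
n,l,st,c=cv2.connectedComponentsWithStats(m)
for i in range(1,n):
    if st[i,4]<15: continue
    q=P[l==i]; top=np.nanpercentile(q[:,2],90); t=q[q[:,2]>top-.012]
    r=cv2.minAreaRect((t[:,:2]*1000).astype(np.float32))
    print(c[i].round(),"ztop %.3f"%top,"n",len(t),"rect",np.round(r[0]),np.round(r[1]),round(r[2],1),"mean",np.nanmean(t,0).round(3))
# scene cloud: cluster on xy
for name,(u,v) in dict(big=(322,265),mid=(370,277),small=(407,275),tall=(432,297),vial=(351,242)).items():
    q=S[v-45:v+45,u-30:u+30].reshape(-1,3); cpt=S[v,u]
    q=q[(np.linalg.norm(q[:,:2]-cpt[:2],axis=1)<.06)&(q[:,2]>.02)]
    print(name,cpt.round(3),"zmax",np.nanpercentile(q[:,2],98).round(3))
s=cv2.imread("pics/scene1.png")[130:340,225:475]; cv2.imwrite("pics/crop1.png",cv2.resize(s,None,fx=2.8,fy=2.8,interpolation=cv2.INTER_CUBIC))
```

```text
table z -0.0006966715796017375
[339. 143.] ztop 0.117 n 49 rect [671. -97.] [ 9. 51.] 2.6 mean [ 0.671 -0.093  0.115]
[393. 144.] ztop 0.118 n 47 rect [ 676. -271.] [45. 10.] 90.0 mean [ 0.675 -0.272  0.119]
[426. 148.] ztop 0.137 n 80 rect [ 667. -366.] [27. 27.] 68.0 mean [ 0.666 -0.365  0.136]
[229. 185.] ztop 0.104 n 3387 rect [536. 232.] [201. 161.] 73.3 mean [0.535 0.233 0.1  ]
[382. 194.] ztop 0.063 n 57 rect [ 525. -235.] [13. 35.] 46.1 mean [ 0.524 -0.235  0.059]
[416. 200.] ztop 0.108 n 341 rect [ 504. -334.] [60. 52.] 84.1 mean [ 0.504 -0.333  0.105]
[332. 206.] ztop 0.113 n 81 rect [482. -83.] [28. 27.] 0.7 mean [ 0.48  -0.082  0.111]
[373. 220.] ztop 0.089 n 128 rect [ 442. -206.] [22. 50.] 70.5 mean [ 0.442 -0.206  0.085]
[348. 244.] ztop 0.126 n 259 rect [ 366. -129.] [71. 32.] 78.3 mean [ 0.365 -0.129  0.122]
big [ 0.348 -0.164  0.097] zmax 0.124
mid [ 0.439 -0.215  0.055] zmax 0.088
small [ 0.522 -0.242  0.041] zmax 0.062
tall [ 0.48  -0.362  0.088] zmax 0.11
vial [ 0.47  -0.1    0.067] zmax 0.113
```

View pics/crop1.png

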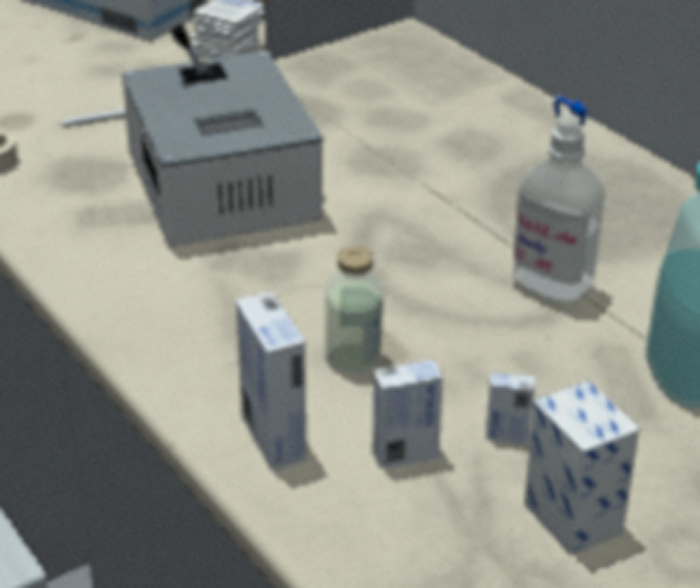

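The middle pack is confirmed: 22 x 50 mm top at a height of 86-88 mm, at (0.442,-0.206), crop (408,410). The reader's centre is (0.536,0.232) and its yaw is about -16.7°. I'll go to the toggle first.

```bash
cat >> h.py <<'E'
def delta(target,yaw):
    T=toolT(); o=env.get_obs(); s=T[:3,:3].T@(np.array(target)-T[:3,3])/0.04
    dy=(o["tool_rot"][2]-yaw+90)%180-90
    print("t %.2f"%o["time_s"],"pos",np.round(o["tool_pos"],4),"rot",np.round(o["tool_rot"],2),"units",s.round(3),"turn",round(dy/10,3))
RC=np.array([.536,.232]); RY=-16.7
def rd(x,y,z,c=RC,yaw=RY):
    a=np.radians(yaw); return np.r_[c+[np.cos(a)*x-np.sin(a)*y,np.sin(a)*x+np.cos(a)*y],z]
E
python3 - <<'E'
from h import *
a=np.load("top.npz");p=a["p"].astype(int)
m=(p.max(2)<45).astype(np.uint8); m[:165]=0;m[195:]=0;m[:,:190]=0;m[:,265:]=0
n,l,st,c=cv2.connectedComponentsWithStats(m)
for i in range(1,n): 
    if st[i,4]>5: print(st[i],c[i],onplane("top",c[i],.1).round(3),onplane("top",c[i],.15).round(3))
print("hinge",rd(0,.062,.106),"tip",rd(-.0265,.062,.161),"slot",rd(0,-.042,.1))
delta(rd(-.07,.062,.222),RY)
E
```

```text
[199 170  16  16 105] [207.07619048 178.81904762] [[0.549 0.295 0.1  ]] [[0.542 0.285 0.15 ]]
hinge [0.55381635 0.29138499 0.106     ] tip [0.52843406 0.29900005 0.161     ] slot [0.52393086 0.19177146 0.1       ]
t 0.10 pos [0.2336 0.6061 0.2216] rot [-1.7990e+02  1.0000e-02  1.5893e+02] units [-8.554e+00 -4.596e+00 -2.000e-03] turn -0.437
```

Call:
drive_tool:
  moves: [-8.55, -4.6, 0, -0.44, 0, -8.55, -4.6, 0, -0.44, 0, -8.55, -4.6, 0, -0.44, 0, -8.55, -4.6, 0, -0.44, 0, -8.55, -4.6, 0, -0.44, 0]
  squeeze: 20

```text
time_s: 0.72
tool_pos: [0.4382, 0.3676, 0.2223]
tool_rot: [-180.0, -0.0, 163.3]
force: [-0.1, 0.7, -0.2]
grip_width: 0.0452
grasp_force: 0.0
```

Run:
```python
from h import *
delta(rd(-.07,.062,.222),RY)
```

```text
t 0.72 pos [0.4382 0.3676 0.2223] rot [-1.7999e+02 -1.0000e-02  1.6333e+02] units [-1.565 -0.995  0.008] turn 0.003
```

Call:
drive_tool:
  moves: [-1.55, -1.0, 0, 0, 0, -1.55, -1.0, 0, 0, 0, -1.55, -1.0, 0, 0, 0]

```text
time_s: 1.1
tool_pos: [0.4854, 0.3127, 0.2222]
tool_rot: [-180.0, -0.0, 163.2]
force: [0.6, 0.4, 0.6]
grip_width: 0.0147
grasp_force: 0.0
```

Run:
```python
from h import *
p,d,T=grab("wrist","w1"); delta(rd(-.07,.062,.222),RY); print((d>0).mean())
```

```text
t 1.15 pos [0.4843 0.3144 0.2222] rot [ 1.7999e+02 -7.0000e-02  1.6338e+02] units [-0.081 -0.051  0.005] turn 0.008
0.945328125
```

View pics/w1.png

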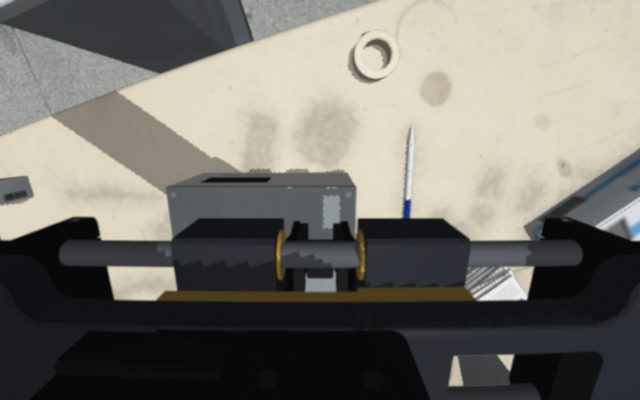

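The wrist view shows the reader's near face at (260,185); the gripper hides the toggle. The geometry from two sources agrees, so I'll descend in front of the lever and push.

Call:
drive_tool:
  moves: [-0.05, -0.05, 1.3, 0, 0, -0.05, -0.05, 2.0, 0, 0, -0.05, -0.05, 2.0, 0, 0, -0.8, -0.05, 2.0, 0, 0, -1.2, -0.05, 2.0, 0, 0]

```text
time_s: 1.78
tool_pos: [0.5317, 0.2989, 0.1444]
tool_rot: [179.9, 0.1, 163.4]
force: [-0.9, -0.6, 0.2]
grip_width: 0.0006
grasp_force: 0.2
```

Call:
drive_tool:
  moves: [-0.3, 0, 0, 0, 0, -0.55, 0, 0, 0, 0, -0.55, 0, 0, 0, 0]

```text
time_s: 2.15
tool_pos: [0.5522, 0.291, 0.1426]
tool_rot: [-180.0, 0.0, 163.3]
force: [0.4, 0.1, -0.2]
grip_width: 0.0007
grasp_force: 0.0
```

Run:
```python
from h import *
delta(rd(-.004,.062,.142),RY); p,d,T=grab("scene")
cv2.imwrite("pics/s2.png",cv2.resize(p[120:220,240:360,::-1],None,fx=5,fy=5,interpolation=cv2.INTER_CUBIC))
```

```text
t 2.15 pos [0.5522 0.291  0.1426] rot [-1.8000e+02  1.0000e-02  1.6328e+02] units [0.065 0.021 0.016] turn -0.002
```

View pics/s2.png

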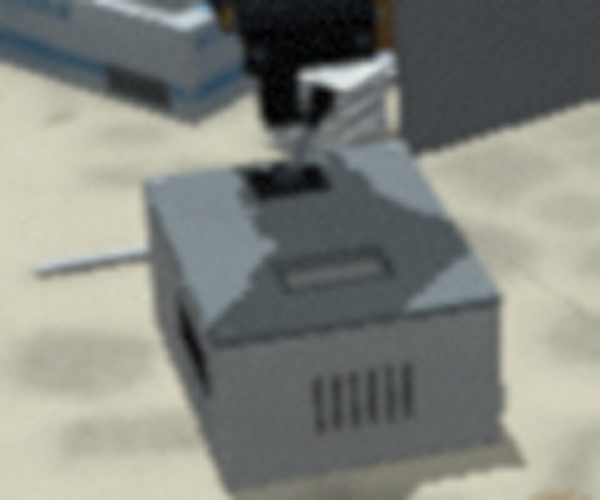

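The toggle now leans to the far side: the rod runs from (300,155) to (320,100). The slot is at crop (335,270). I'll rise and look at the slot from close by on the way.

Call:
drive_tool:
  moves: [0.2, 0, -1.0, 0, 0, 0.2, 0, -2.0, 0, 50, -0.8, -1.0, -2.0, 0, 50, -1.5, -2.2, -2.0, 0, 50, -1.6, -2.6, -2.0, 0, 50]

```text
time_s: 2.82
tool_pos: [0.584, 0.1684, 0.2229]
tool_rot: [-179.9, 0.1, 163.0]
force: [-0.1, -0.1, -0.1]
grip_width: 0.0326
grasp_force: 0.0
```

Call:
drive_tool:
  moves: [0, 0, 0, 0, 50, 0, 0, 0, 0, 50]

```text
time_s: 3.08
tool_pos: [0.5823, 0.1761, 0.2225]
tool_rot: [179.9, -0.1, 163.5]
force: [-0.5, 0.0, -1.1]
grip_width: 0.0476
grasp_force: 0.0
```

Run:
```python
from h import *
p,d,T=grab("wrist","w2"); delta(rd(.06,-.042,.222),RY)
```

```text
t 3.12 pos [0.5824 0.1762 0.2225] rot [ 1.7994e+02 -4.0000e-02  1.6354e+02] units [ 0.011 -0.047  0.012] turn 0.024
```

View pics/w2.png

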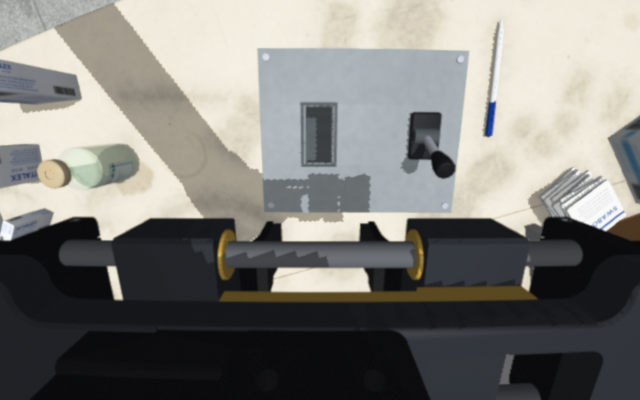

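The slot shows at (319,134), px (302-337, 102-166), and the toggle leans far (tip at (443,165)). Now measuring the slot.

Run:
```python
from h import *
a=np.load("wrist.npz");p=a["p"];T=a["T"]
g=cv2.cvtColor(p,cv2.COLOR_RGB2GRAY); 
print("rows@u=319",g[96:174:2,319].tolist()); print("cols@v=134",g[134,296:344].tolist())
for th in (130,100):
    m=np.zeros_like(g); m[92:176,292:348]=(g[92:176,292:348]<th)
    cs,_=cv2.findContours(m,cv2.RETR_EXTERNAL,cv2.CHAIN_APPROX_NONE); c=max(cs,key=cv2.contourArea).reshape(-1,2)
    w=onplane("wrist",c,.1,T)[:,:2]*1000; r=cv2.minAreaRect(w.astype(np.float32)); print(th,cv2.boundingRect(c),r)
# plate
hsv=cv2.cvtColor(p,cv2.COLOR_RGB2HSV); s=hsv[...,1].copy()
P=cloud("wrist",a["d"],T); m=((abs(P[...,2]-.1)<.012)).astype(np.uint8); m[205:]=0
cs,_=cv2.findContours(m,cv2.RETR_EXTERNAL,cv2.CHAIN_APPROX_NONE); c=max(cs,key=cv2.contourArea).reshape(-1,2)
print("plate z",np.nanmedian(P[80:90,270:290,2]),"bbox",cv2.boundingRect(c))
k=c[(c[:,1]>60)&(c[:,1]<195)]; 
for q in (k[k[:,0]<300],k[k[:,0]>430],c[c[:,1]<60][2:-2]):
    w=onplane("wrist",q,.1,T)[:,:2]; l=cv2.fitLine(w.astype(np.float32),cv2.DIST_HUBER,0,.01,.01).ravel()
    print("edge dir",np.degrees(np.arctan2(l[1],l[0])).round(2),"pt",l[2:].round(4))
print("pred slot",rd(0,-.042,.1))
```

```text
rows@u=319 [177, 177, 174, 134, 104, 93, 65, 63, 64, 63, 63, 62, 62, 62, 63, 63, 63, 63, 64, 63, 62, 62, 63, 63, 64, 64, 63, 65, 64, 63, 65, 63, 63, 96, 108, 124, 175, 175, 164]
cols@v=134 [185, 185, 185, 182, 163, 122, 109, 129, 151, 139, 112, 101, 98, 99, 99, 99, 99, 99, 98, 95, 83, 68, 63, 63, 62, 63, 62, 63, 62, 63, 62, 63, 63, 63, 69, 93, 124, 132, 118, 111, 127, 157, 177, 182, 182, 182, 182, 183]
130 (301, 103, 36, 64) ((525.321533203125, 190.95376586914062), (34.77192687988281, 61.912986755371094), 72.66842651367188)
100 (306, 105, 27, 58) ((524.4295654296875, 191.80023193359375), (25.520305633544922, 55.45241165161133), 73.58113861083984)
plate z 0.1001112162484305 bbox (257, 48, 212, 157)
edge dir -16.44 pt [0.5027 0.1376]
edge dir -16.86 pt [0.5586 0.3287]
edge dir 73.24 pt [0.4558 0.2372]
pred slot [0.52393086 0.19177146 0.1       ]
```

Run:
```python
from h import *
delta([.499,-.226,.222],-19.5)
```

```text
t 3.12 pos [0.5824 0.1762 0.2225] rot [ 1.7994e+02 -4.0000e-02  1.6354e+02] units [ -0.849 -10.234   0.   ] turn 0.304
```

Call:
drive_tool:
  moves: [-0.85, -10.2, 0, 0.3, 50, -0.85, -10.2, 0, 0.3, 50, -0.85, -10.2, 0, 0.3, 50, -0.85, -10.2, 0, 0.3, 50, -0.85, -10.2, 0, 0.3, 50]

```text
time_s: 3.75
tool_pos: [0.5188, -0.1322, 0.2228]
tool_rot: [180.0, 0.0, 160.5]
force: [0.4, 0.2, 0.2]
grip_width: 0.0501
grasp_force: 0.0
```

Run:
```python
from h import *
delta([.499,-.226,.222],-19.5)
```

```text
t 3.75 pos [ 0.5188 -0.1322  0.2228] rot [1.7995e+02 5.0000e-02 1.6053e+02] units [-0.315 -2.375  0.018] turn 0.003
```

Call:
drive_tool:
  moves: [-0.3, -1.4, 0, 0, 50, -0.3, -2.3, 0, 0, 50, -0.3, -2.3, 0, 0, 50, -0.3, -2.3, 0, 0, 50]

```text
time_s: 4.25
tool_pos: [0.5001, -0.2208, 0.2224]
tool_rot: [179.9, -0.0, 160.5]
force: [-0.6, 0.9, 0.2]
grip_width: 0.0502
grasp_force: 0.0
```

Run:
```python
from h import *
p,d,T=grab("wrist","w3"); delta([.499,-.226,.222],-19.5)
P=cloud("wrist",d,T); Z=P[...,2]; m=(abs(Z-.088)<.008).astype(np.uint8); m[215:]=0
n,l,st,c=cv2.connectedComponentsWithStats(m)
for i in range(1,n):
    if st[i,4]<200: continue
    q=P[l==i]; cc=max(cv2.findContours((l==i).astype(np.uint8),0,cv2.CHAIN_APPROX_NONE)[0],key=cv2.contourArea).reshape(-1,2)
    r=cv2.minAreaRect((onplane("wrist",cc,.086,T)[:,:2]*1000).astype(np.float32)); print(c[i].round(),st[i],"z",np.nanmedian(q[:,2]).round(4),r)
```

```text
t 4.30 pos [ 0.5002 -0.2205  0.2224] rot [ 1.7995e+02 -1.0000e-02  1.6056e+02] units [-0.018 -0.139  0.01 ] turn 0.006
[361.  49.] [325  23  77  34 320] z 0.0881 ((378.68084716796875, -137.198486328125), (76.42384338378906, 27.99310302734375), 57.39198684692383)
[633. 125.] [621  53  19 112 971] z 0.0857 ((530.8418579101562, 130.15158081054688), (20.481536865234375, 116.98611450195312), 74.93278503417969)
[430. 130.] [416 108  39  45 778] z 0.0851 ((479.20556640625, -87.91958618164062), (38.08595275878906, 45.224456787109375), 67.34583282470703)
[316. 135.] [ 305  111   22   49 1030] z 0.0857 ((443.5440673828125, -206.27621459960938), (21.860626220703125, 49.177127838134766), 70.81257629394531)
[228. 207.] [194 201  59  14 220] z 0.0877 ((482.6441650390625, -330.6075439453125), (65.62921142578125, 15.048948287963867), 70.62203979492188)
```

View pics/w3.png

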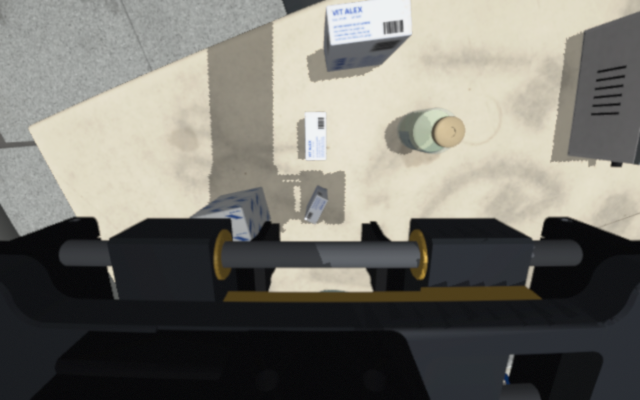

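The pack's white top is at (316,135), between the large carton (368,35), vial (435,130), small pack (317,205) and tall carton (235,215). It measures 22 x 49 mm, centred at (0.4435,-0.206). Moving above it.

Run:
```python
from h import *
delta([.4435,-.2062,.13],-19.2)
```

```text
t 4.30 pos [ 0.5002 -0.2205  0.2224] rot [ 1.7995e+02 -1.0000e-02  1.6056e+02] units [ 1.455 -0.137  2.31 ] turn -0.024
```

Call:
drive_tool:
  moves: [1.0, -0.14, 0.5, -0.02, 50, 1.46, -0.14, 1.6, -0.02, 50, 1.46, -0.14, 2.3, -0.02, 50, 1.46, -0.14, 2.3, -0.02, 50, 1.46, -0.14, 2.3, -0.02, 50]

```text
time_s: 4.92
tool_pos: [0.4436, -0.2082, 0.1318]
tool_rot: [180.0, 0.1, 160.6]
force: [0.3, 0.2, 0.7]
grip_width: 0.0497
grasp_force: 0.0
```

Run:
```python
from h import *
delta([.4435,-.2062,.055],-19.2)
```

```text
t 4.92 pos [ 0.4436 -0.2082  0.1318] rot [1.8000e+02 1.0000e-01 1.6064e+02] units [0.021 0.046 1.919] turn -0.016
```

Call:
drive_tool:
  moves: [0.01, 0.03, 0.7, -0.02, 50, 0.01, 0.03, 1.4, -0.02, 50, 0.01, 0.03, 1.9, -0.02, 50, 0.01, 0.03, 1.9, -0.02, 50, 0.01, 0.03, 1.9, -0.02, 50]

```text
time_s: 5.55
tool_pos: [0.4436, -0.2078, 0.0561]
tool_rot: [180.0, 0.1, 160.7]
force: [-0.7, 0.3, 0.2]
grip_width: 0.0496
grasp_force: 0.0
```

Call:
drive_tool:
  moves: [0, 0, 0, 0, 35, 0, 0, 0, 0, 26, 0, 0, 0, 0, 18, 0, 0, 0, 0, 10, 0, 0, 0, 0, 10]
  squeeze: 15

```text
time_s: 6.18
tool_pos: [0.4423, -0.2074, 0.0547]
tool_rot: [180.0, 0.0, 160.7]
force: [-0.6, -0.1, 2.2]
grip_width: 0.0216
grasp_force: 15.0
```

Call:
drive_tool:
  moves: [0, 0, -0.5, 0, 10, 0, 0, -1.2, 0, 10, 0, 0, -2.2, 0, 10, 0, 0, -3.2, 0, 10, 0, 0, -4.2, 0, 10]

```text
time_s: 6.8
tool_pos: [0.4418, -0.2074, 0.2236]
tool_rot: [180.0, -0.0, 160.7]
force: [0.3, 0.7, -0.7]
grip_width: 0.0218
grasp_force: 15.0
```

Run:
```python
from h import *
delta([.5248,.1913,.22],-16.7); o=env.get_obs(); print(o["grip_width"],o["grasp_force"])
```

```text
t 6.80 pos [ 0.4418 -0.2074  0.2236] rot [ 1.7999e+02 -2.0000e-02  1.6072e+02] units [ 1.332 10.094  0.09 ] turn -0.258
0.021771957743095368 14.999326849356294
```

Call:
drive_tool:
  moves: [0.1, 0.8, 0, -0.26, 10, 0.25, 1.9, 0, -0.26, 10, 0.4, 3.0, 0, -0.26, 10, 0.55, 4.1, 0, -0.26, 10, 0.7, 5.2, 0, -0.26, 10]

```text
time_s: 7.42
tool_pos: [0.4835, 0.001, 0.221]
tool_rot: [-180.0, -0.1, 163.5]
force: [0.8, 0.1, -0.1]
grip_width: 0.0222
grasp_force: 15.0
```

Run:
```python
from h import *
delta([.5248,.1913,.22],-16.7); o=env.get_obs(); print(o["grip_width"],o["grasp_force"])
```

```text
t 7.42 pos [0.4835 0.001  0.221 ] rot [-1.7998e+02 -1.3000e-01  1.6346e+02] units [0.364 4.854 0.023] turn 0.016
0.02220021481292435 14.99843006953597
```

Call:
drive_tool:
  moves: [0.1, 1.1, 0, 0, 10, 0.2, 2.3, 0, 0, 10, 0.3, 3.5, 0, 0, 10, 0.36, 4.4, 0, 0, 10, 0.36, 4.85, 0, 0, 10]

```text
time_s: 8.05
tool_pos: [0.5247, 0.1914, 0.2207]
tool_rot: [-179.9, -0.2, 163.6]
force: [-0.2, -0.3, -0.5]
grip_width: 0.0225
grasp_force: 15.0
```

Call:
drive_tool:
  moves: [0, 0, 0, 0, 10, 0, 0, 0, 0, 10, 0, 0, 0.6, 0, 10, 0, 0, 0.9, 0, 10, 0, 0, 0.9, 0, 10]

```text
time_s: 8.68
tool_pos: [0.5257, 0.1868, 0.1858]
tool_rot: [-179.9, -0.1, 163.2]
force: [0.7, -0.6, -1.2]
grip_width: 0.0221
grasp_force: 15.0
```

Run:
```python
from h import *
delta([.5248,.1913,.165],-16.7); p,d,T=grab("wrist","w4"); grab("scene","s4")
b=np.load("scene.npz")["p"]; v=np.zeros((600,800,3),np.uint8)
v[:340,:544]=cv2.resize(p[60:285,140:500,::-1],(544,340)); v[340:,:400]=cv2.resize(b[110:240,200:400,::-1],(400,260)); cv2.imwrite("pics/v4.png",v)
```

```text
t 8.68 pos [0.5257 0.1868 0.1858] rot [-1.7992e+02 -8.0000e-02  1.6324e+02] units [0.052 0.102 0.519] turn -0.006
```

View pics/v4.png

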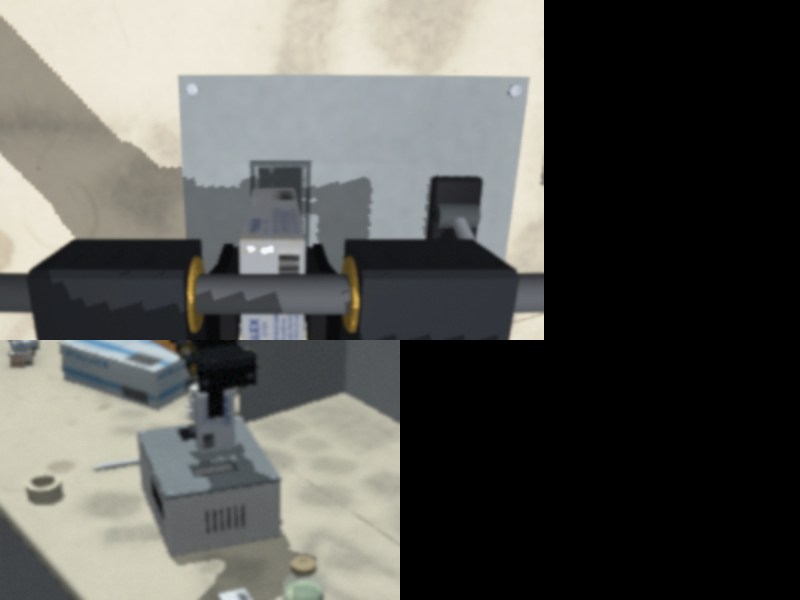

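The wrist view (top) shows the pack's near face (275,215) over the slot (280,175), slightly right of it in reader terms. The toggle base is at (455,205). I'll measure the pack in the tool frame and correct.

Run:
```python
from h import *
a=np.load("wrist.npz");p,d,T=a["p"],a["d"],a["T"]
P=cloud("wrist",d,T); Q=(P-T[:3,3])@T[:3,:3]   # tool frame
u0,u1,v0,v1=295,347,175,217
q=Q[v0:v1,u0:u1].reshape(-1,3); z=P[v0:v1,u0:u1,2].reshape(-1)
k=(z>.128)&(z<.21); q=q[k]; z=z[k]
for lo in np.arange(.13,.21,.01):
    s=(z>=lo)&(z<lo+.01)
    if s.sum()>10: print(round(lo,3),s.sum(),"tool x med",np.median(q[s,0]).round(4),"y range",np.percentile(q[s,1],[1,99]).round(4))
print("zmin",np.nanmin(z))
```

```text
0.13 47 tool x med 0.0232 y range [-0.0102  0.0106]
0.14 71 tool x med 0.0232 y range [-0.0101  0.0106]
0.15 97 tool x med 0.0232 y range [-0.0104  0.0107]
0.16 108 tool x med 0.0233 y range [-0.0104  0.0104]
0.17 111 tool x med 0.0234 y range [-0.0106  0.0105]
0.18 149 tool x med 0.0236 y range [-0.0105  0.0102]
0.19 189 tool x med 0.0236 y range [-0.0108  0.0104]
0.2 229 tool x med 0.0235 y range [-0.0108  0.0102]
zmin 0.1346123947024902
```

Run:
```python
from h import *
delta([.5234,.1917,.16],-16.7)
```

```text
t 8.78 pos [0.5266 0.1877 0.1872] rot [1.7997e+02 4.0000e-02 1.6328e+02] units [0.105 0.073 0.68 ] turn -0.002
```

Call:
drive_tool:
  moves: [0.1, 0.08, 0, 0, 10, 0.1, 0.08, 0.2, 0, 10, 0.1, 0.08, 0.55, 0, 10, 0.1, 0.08, 0.55, 0, 10, 0.1, 0.08, 0.55, 0, 10]

```text
time_s: 9.4
tool_pos: [0.5233, 0.1922, 0.1643]
tool_rot: [-180.0, -0.0, 163.3]
force: [0.7, -0.3, -0.4]
grip_width: 0.0219
grasp_force: 15.0
```

Run:
```python
from h import *
delta([.5234,.1917,.115],-16.7)
p,d,T=grab("wrist"); delta([.5234,.1917,.115],-16.7)
g=cv2.cvtColor(p,cv2.COLOR_RGB2GRAY); cv2.imwrite("pics/v5.png",cv2.resize(p[120:240,270:380,::-1],None,fx=5,fy=5,interpolation=cv2.INTER_CUBIC))
```

```text
t 9.40 pos [0.5233 0.1922 0.1643] rot [-1.7998e+02 -2.0000e-02  1.6332e+02] units [-0.007 -0.011  1.232] turn 0.002
t 9.45 pos [0.5235 0.1923 0.1647] rot [1.7999e+02 1.0000e-02 1.6332e+02] units [-1.000e-03 -1.500e-02  1.242e+00] turn 0.002
```

View pics/v5.png

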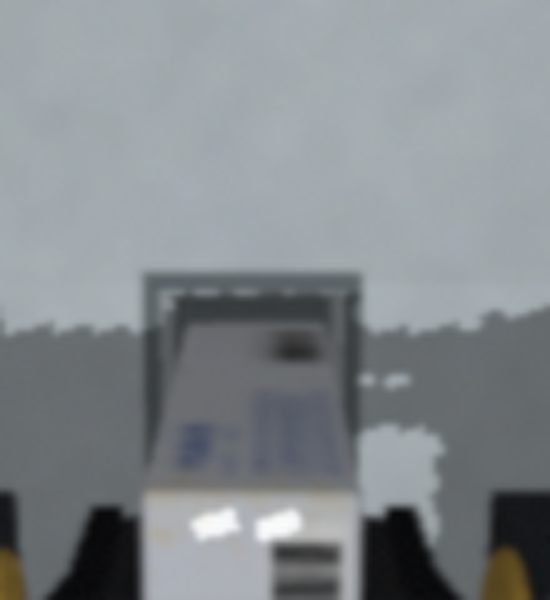

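The pack's bottom edge spans crop columns 187-322 (centre 254) against the slot's 147-360 (centre 253), so it is centred sideways. Next I'll check the fore-aft gap.

Run:
```python
from h import *
a=np.load("wrist.npz");T=a["T"]; Ti=np.linalg.inv(T)
def tl(u,v,z): return (Ti@np.r_[onplane("wrist",[270+u/5-.4,120+v/5-.4],z,T)[0],1])[:3].round(4)
zb=T[2,3]-.055; print("zb",zb)
print("pack bottom edge",tl(254,323,zb),"slot outer near",tl(253,272,.1),"slot inner near",tl(253,294,.0985))
print("slot sides outer",tl(145,300,.1)[1],tl(362,300,.1)[1],"pack sides",tl(187,322,zb)[1],tl(322,322,zb)[1])
```

```text
zb 0.10928831041520914
pack bottom edge [ 0.0228 -0.0002  0.055 ] slot outer near [ 0.0294 -0.0004  0.0643] slot inner near [ 0.0255 -0.0004  0.0658]
slot sides outer -0.0181 0.0175 pack sides -0.0108 0.0105
```

Everything agrees to within 1 mm. Descending slowly.

Call:
drive_tool:
  moves: [0, -0.01, 0.1, 0, 10, 0, -0.01, 0.2, 0, 10, 0, -0.01, 0.3, 0, 10, 0, -0.01, 0.4, 0, 10, 0, -0.01, 0.5, 0, 10]

```text
time_s: 10.07
tool_pos: [0.5232, 0.1919, 0.1442]
tool_rot: [-180.0, -0.0, 163.3]
force: [0.4, 0.5, -0.7]
grip_width: 0.0218
grasp_force: 15.0
```

No contact force, and the bottom edge is about 10 mm inside. Continuing.

Call:
drive_tool:
  moves: [0, 0, 0.15, 0, 10, 0, 0, 0.3, 0, 10, 0, 0, 0.45, 0, 10, 0, 0, 0.6, 0, 10, 0, 0, 0.75, 0, 10]

```text
time_s: 10.7
tool_pos: [0.5232, 0.1919, 0.1141]
tool_rot: [180.0, -0.0, 163.3]
force: [-0.6, 0.5, -0.4]
grip_width: 0.0219
grasp_force: 15.0
```

Call:
drive_tool:
  moves: [0, 0, 0, 0, 10, 0, 0, 0, 0, 10, 0, 0, 0, 0, 10]

```text
time_s: 11.08
tool_pos: [0.5235, 0.192, 0.1149]
tool_rot: [180.0, 0.0, 163.3]
force: [0.8, -1.0, -0.2]
grip_width: 0.0217
grasp_force: 15.0
```

Run:
```python
from h import *
p,d,T=grab("wrist"); s,_,_=grab("scene"); o=env.get_obs(); print(o["tool_pos"],o["tool_rot"],o["force"],o["grasp_force"],o["grip_width"])
P=cloud("wrist",d,T); z=P[150:235,300:345,2]; print("pack top z",np.nanpercentile(z,[90,95,99]).round(4))
v=np.zeros((600,800,3),np.uint8); v[:300,:480]=cv2.resize(p[90:290,160:480,::-1],(480,300)); v[300:,:450]=cv2.resize(s[120:220,240:390,::-1],(450,300)); cv2.imwrite("pics/v6.png",v)
```

```text
[0.52339377 0.19204356 0.11485397] [1.79974833e+02 2.39615748e-02 1.63328082e+02] [ 0.43674481 -0.2223545  -0.67393792] 14.999751169234514 0.021786118577207775
pack top z [0.1459 0.1463 0.1469]
```

View pics/v6.png

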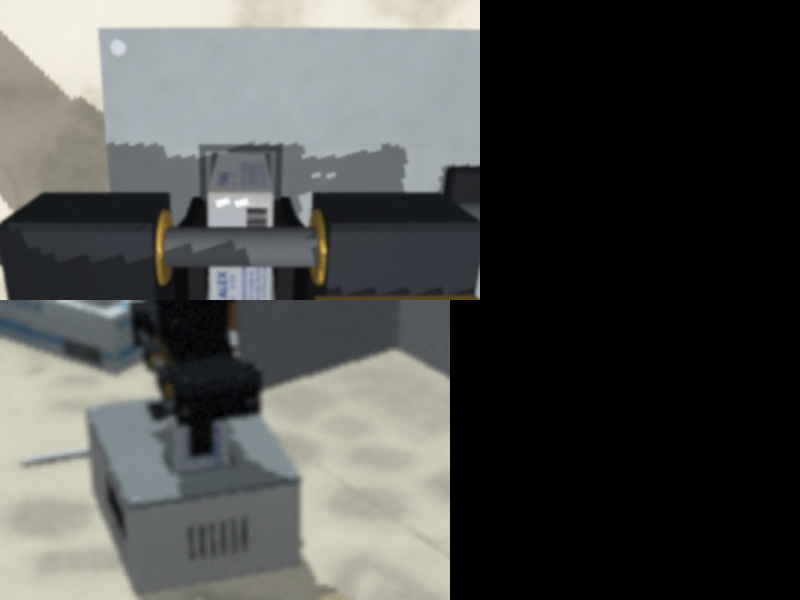

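The pack sits in the slot with its top at 0.146 m, so it is 40 mm deep, with no contact force and a 15 N grip. The body is at z 0.185, above the toggle tip. Handing in.

```bash
python3 -c "
from cell import env
print(env.sign_off())"
```

```text
the job is handed in; nothing more can be done
None
```

I flipped the reader's toggle to on and handed the job in with the middle-sized pack held upright in the slot, about 40 mm deep at a 15 N grip; the sign-off returned no verdict.

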